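# Eject the battery pack of a solar charging dock and catch it with the other finger

## Robot

A 6-joint arm with a two-finger parallel gripper is mounted at the origin on the work surface. World frame = base frame: x ahead of the robot, y to its left, z up, the work surface at z = 0. Lengths are in m, angles in rad, forces in N, time in s.
With the tool pointing down it reaches from about 0.375 to 0.975 m from the base axis. Payload 3.8 kg.
Tool frame: the origin (TCP) lies at the very end of the fingers, on their centre line; the grasp point (between the pads) lies 19 mm behind it; z points along the fingers, y is the line along which they close (so a half turn about z gives the same grasp; the last joint's range is limited). The gripper opens to 85 mm and grips with 20 to 120 N. Pads are 22 mm wide; open, the fingers measure 114 mm over their backs; the gripper's body (76 mm by 85 mm) begins 54 mm behind the grasp point. The pads swing forward as they close: fully open they stand 13 mm farther back than shut.
Start: joints at [1.091, 0.264, 1.604, -0, 1.274, -0.037], TCP at [0.289, 0.61, 0.193] pointing down, gripper open.
Joint ranges: [-2.63, 2.63], [-0.94, 2.18], [0.31, 2.57], [-1.31, 4.45], [0, 2.66], [-2.55, 2.55]. Speed limits (rad/s): [2.57, 2.57, 3.14, 3.14, 3.14, 3.14].

## Interface

Orientations are given as a rotation vector (axis times angle).
In Python, from workcell import bot gives the robot as it stands. The module is installed in compiled form; this text tells all that it offers.
- The arm moves only by the shell command python3 -m jog 'ROWS' [OPENING] [FORCE]. ROWS is a JSON object whose key "deltas" holds a list of rows, 1 to 5 of them, each of 4 numbers: dx, dy, dz in shares of the most that a row can go, 1 being 62.5 mm, then a turn about the tool's z in a scale on which 1.0 is pi rad; each row shifts and turns the commanded pose from where the row before left it, along the tool's axes as they then stand; what a row does not reach is not made up. A row lasts 1/8 s, in which the tool goes at most 0.0625 m and 0.188 rad, less where a joint would pass 70% of its speed; a pose out of reach is approached as far as the arm can. OPENING is the opening from 0.0 (shut) to 1.0 (fully open), set as the command begins (- or left out keeps the last). The fingers move at their own pace and stop on an object; FORCE is the grip in N (left out, the last holds). Time passes only in rows, so rows that do not move let the fingers close. It prints the time, the measured TCP pose, the force, the opening and the grip force at its end. No shift or turn number may pass 1 either way. Input that does not fit is refused with a message, and nothing moves.
- bot.read_state(): the state, without advancing time (a new reading comes with each control period).
- bot.read_camera(name): name is "scene" or "side" or "wrist"; returns the picture (384x512x3 uint8, red, green, blue); there is no depth.
- bot.camera_info(name): a dict with "intrinsics" (3x3 intrinsics, pixels), "extrinsics" (4x4, takes a point from camera to world coordinates). Camera axes: x right, y down, z forward; pixel columns grow to the right and rows downward; lengths in m; the calibration is good to about 2 mm. A picture is of the moment at which its call begins: read the wrist's pose just before it. camera_info takes no time and is no camera call; for the wrist camera it gives the pose at the moment of the call.
- bot.finish_job(): hands the job in; it is judged then, once.
Trained networks look in the newest picture that a camera, given by its name, has taken for a name from the list of things; names that differ only in an ending like _2 or _b are one class to them, and where a whole thing is asked for, a point or a joint stands for the part that bears it (a point fixed in the world has none). Each returns a list of dicts, best first, with "conf" (0 to 1); they miss things now and then, are a little off and sometimes report something else, mostly with a low value. They report only what shows in the picture. A call takes as long as a camera call.
- bot.search_frame(camera, thing): "box" ([left, top, right, bottom] in pixels, round what is visible of it).
- bot.regions_of(camera, thing): "pixels" (384x512 bool, what is visible of it) and "box" ([left, top, right, bottom] in pixels, round what is visible of it).
- bot.spot_point(camera, thing): "pixel" ([row, column] in pixels: a listed point, or the origin of a listed thing).
The state is a dict: "time": time; "q": joint angles; "joint_vel": joint speeds; "joint_torque": joint torques, N m; "tool_pos": TCP position; "tcp_rot": TCP orientation; "wrist_force": force on the tool from outside, world axes, zero at the start; "torque": the same for the moment, N m; "width": opening from 0.0 (shut) to 1.0 (fully open); "grip_force": force on a finger pad.
Only numpy, scipy, OpenCV 4.12 (cv2) and the standard library are available. Lean on these libraries where they do the work, as an engineer would, in place of code of your own. Each camera call takes 0.05 s, during which the arm holds its last target. There are 200 camera calls.

## Task

The green-banded battery pack in the solar charging dock on the window sill is full: eject it without letting the spring shoot it across the sill. Set one fingertip on the orange release key and the other in front of the pack, a little way off, press the key right down, and let the pack pop out against the waiting finger. Finish holding it there with the key still down, the pack standing level on the dock's front ledge, one to three centimetres out and resting lightly against your finger; do not pinch, lift or tip it, and leave the spare pack, the dibber and the potted plants alone.

Things in the scene. Friction and masses are not known exactly. Their poses are not given: they have to be found in the camera images.
- dock: White solar charging dock fixed to the sill, 183 mm long (its x) by 80 mm wide, dark sloping solar panel on its tail. Origin at sill height under the centre of the seated pack, z up; x points the way the pack comes out. Behind the pack (x below -20 mm) is a flat deck 24 mm above the sill that holds the release key; behind x = -55 mm the panel rises from 30 to 50 mm; the tail ends at x = -130 mm.
- ledge (a point): Middle of the front edge of the dock's floor, at x = +53 mm, 10 mm above the sill. The pack stands on this floor and slides out over it. Cheeks (|y| from 28 to 40 mm) guide the pack: 22 mm above the sill up to x = +20 mm, 13 mm up to x = +38 mm. The way ahead between them is open. Unhindered, the freed pack is thrown right off the ledge in a fraction of a second.
- ejector (a joint): Travel in m of the black spring-driven ejector plate behind the pack: 0 pack seated, 0.028 all the way out. It pushes the pack along the dock's +x with about 5.5 N, falling to 3 N at the end of its travel. Seated, the plate is at x = -20 to -16 mm of the dock, 44 mm wide, its top 40 mm above the sill.
- release_key (a joint): Travel of the release key straight down, in m: 0 up, 0.008 right down. Pressing it drops the latch tooth under the pack, which frees the pack at about 0.005; this takes about 4 to 5 N. Right down it meets a hard stop. A spring (1.5 N up, 3.5 N right down) lifts the key when let go.
- key_top (a point): Centre of the top of the orange release key, a cap 18 mm (dock x) by 30 mm (dock y), at x = -35 mm, y = 0 of the dock; 34 mm above the sill when up, 26 mm when right down. It moves with the key.
- pack: Battery pack to eject: black block, green band on top and front, 32 mm (x) by 54 mm (y) by 36 mm high, about 140 g, loose but latched in the dock. Origin at the centre of its underside, axes as the dock's. Seated, it is at x = 0, y = 0, z = 10 mm of the dock (top 46 mm above the sill), so its x in the dock's frame is how far it has come out.
- pack_front (a point): Centre of the pack's flat front face, 16 mm ahead of and 18 mm above the pack's origin. A finger waiting 11 to 26 mm ahead of this face of the seated pack catches it while the spring still presses it on; a finger farther off is hit by a flying pack, and then nothing presses the pack against it.
- spare_pack: Spare pack of the same size with a grey band, standing loose on the sill about 125 mm from the dock's middle on its +y side. Origin at the centre of its underside. Leave alone.
- dibber: Wooden planting dibber, 147 mm long, 19 mm thick, lying loose on the sill about 125 mm from the dock's middle on its -y side, point along its +x. Origin on the sill below its middle. Leave alone.
- cactus_pot: Terracotta pot on a saucer (132 mm across) with a prickly-pear cactus, 205 mm high in all, loose, to one side of the dock. Origin at the centre of its underside. Leave alone.
- mug_planter: Cream mug with gravel on a terracotta saucer (120 mm across), 105 mm high, handle on its +y side, loose, on the other side of the dock. Origin at the centre of its underside. Leave alone.

How it is judged:
On the way:
1. with the release key held down, the pack comes out by 10 to 30 mm and rests against a finger (value of joint release_key above 0.004 m and contact force between the fingers and pack above 0.5 N and x of pack in the frame of dock between 0.01 and 0.03 m), for 0.2 s.
At the end, for the whole second after the job is handed in: The pack rests still and level on the dock's floor, 10 to 30 mm out, pressed against a finger with 0.5 to 12 N, with the release key still held at least 4 mm down; the spare pack, dibber, cactus pot and mug planter are within 15 mm of where they were (all of step 1 and contact force between the fingers and pack below 12 N and z of pack in the frame of dock between 0.006 and 0.014 m and angle between pack's own z axis and vertical below 0.12 rad and linear speed of pack below 0.02 m/s and distance of each of spare_pack, dibber, cactus_pot, mug_planter from where it was at the start of the episode below 0.015 m); the arm keeps its last pose, push and grip.
It fails at once if the pack gets away: more than 40 mm out (x of pack in the frame of dock above 0.04 m).
It fails at once if the pack is lifted more than 8 mm (z of pack in the frame of dock above 0.018 m).
It fails at once if the pack is tipped by more than 0.35 rad (angle between pack's own z axis and vertical above 0.35 rad).
It fails at once if a bystander is moved more than 15 mm (distance of any of spare_pack, dibber, cactus_pot, mug_planter from where it was at the start of the episode above 0.015 m).
It also fails if it takes over 32 s, if anything falls off the work surface, if the arm or the gripper's body presses on something with over 40 N, if the wrist force passes 120 N, or if a joint passes its speed limit or range.

## Working session

There is one attempt and no reset: what is moved stays moved. The work goes in short steps, Python scripts to look and compute and a shell command to move; the robot and the scene stay as the last step left them, time stands still between calls to the robot, and variables do not carry over. Pictures are saved under pics/ and viewed, at most 10 in all, crops included, and the job is handed in when it is done.

```bash
mkdir -p pics
cat > h.py <<'E'
import numpy as np, cv2
from workcell import bot
from scipy.spatial.transform import Rotation as R
def ray(info,px):
    K=np.array(info["intrinsics"]);T=np.array(info["extrinsics"])
    d=T[:3,:3]@np.linalg.solve(K,[px[1],px[0],1]);return T[:3,3],d/np.linalg.norm(d)
def tri(rays):
    A=0;b=0
    for o,d in rays:
        P=np.eye(3)-np.outer(d,d);A=A+P;b=b+P@o
    x=np.linalg.solve(A,b);return x,[round(float(np.linalg.norm((np.eye(3)-np.outer(d,d))@(x-o))),4) for o,d in rays]
def atz(r,z): o,d=r;return o+d*(z-o[2])/d[2]
def proj(info,p):
    K=np.array(info["intrinsics"]);T=np.linalg.inv(np.array(info["extrinsics"]))
    c=K@(T[:3,:3]@p+T[:3,3]);return c[[1,0]]/c[2]
E
python3 - <<'E'
from h import *
s=bot.read_state();print(s["time"],s["tool_pos"],s["tcp_rot"],s["width"])
ims=[]
for c in("scene","side","wrist"):
    i=bot.camera_info(c);ims.append(bot.read_camera(c))
    print(c,np.round(np.array(i["extrinsics"])[:3,3],3))
    for t in("key_top","pack_front","ledge","pack","dock","spare_pack","dibber","cactus_pot","mug_planter"):
        for d in bot.spot_point(c,t)[:1]: print(t,np.round(d["pixel"],1),round(d["conf"],2), np.round(atz(ray(i,d["pixel"]),{"key_top":.034,"pack_front":.028,"ledge":.01,"pack":.01}.get(t,0)),3))
cv2.imwrite("pics/a.png",cv2.resize(np.hstack(ims[:2]),(800,300))[:,:,::-1]);cv2.imwrite("pics/b.png",ims[2][:,:,::-1])
E
```

```text
0.0 [0.28884339 0.60918897 0.1912932 ] [-0.68968766 -3.06437342  0.00333131] 0.9987541750028405
scene [ 1.281 -0.116  1.245]
key_top [184.2 237.1] 0.63 [ 0.579 -0.046  0.034]
pack_front [187.8 234.2] 0.67 [ 0.586 -0.056  0.028]
ledge [194.1 242.8] 0.94 [ 0.6   -0.034  0.01 ]
pack [182.2 234.8] 0.58 [ 0.557 -0.05   0.01 ]
dock [182.8 235.1] 0.65 [ 0.554 -0.049  0.   ]
spare_pack [175.4 280.5] 0.58 [0.552 0.086 0.   ]
dibber [208.6 193.7] 0.5 [ 0.617 -0.178  0.   ]
cactus_pot [216.9 102.1] 0.7 [ 0.599 -0.435  0.   ]
mug_planter [150.3 384.4] 0.82 [0.519 0.413 0.   ]
side [ 0.288 -0.771  0.87 ]
key_top [215.9 248.6] 0.66 [ 0.522 -0.053  0.034]
pack_front [214.1 262.5] 0.79 [ 0.565 -0.056  0.028]
ledge [211.5 269.6] 0.63 [ 0.596 -0.038  0.01 ]
pack [220.  258.6] 0.59 [ 0.551 -0.059  0.01 ]
dock [219.1 260. ] 0.59 [ 0.56  -0.049  0.   ]
spare_pack [194.6 245.9] 0.52 [0.554 0.068 0.   ]
dibber [242.4 292.4] 0.59 [ 0.616 -0.166  0.   ]
cactus_pot [325.1 333.4] 0.56 [ 0.606 -0.431  0.   ]
mug_planter [139.8 207.7] 0.72 [ 0.514  0.405 -0.   ]
wrist [0.222 0.641 0.373]
mug_planter [341.4 208.5] 0.77 [0.52  0.419 0.   ]
```

View pics/a.png

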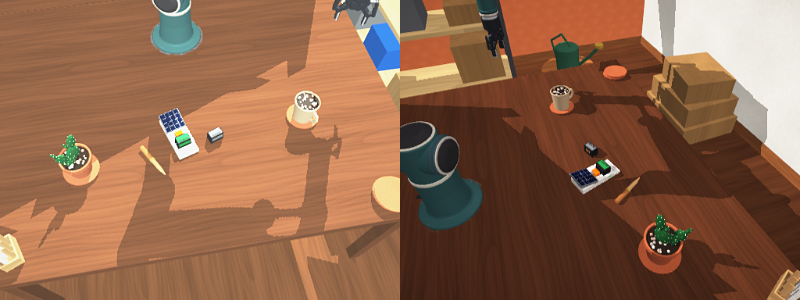

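View pics/b.png

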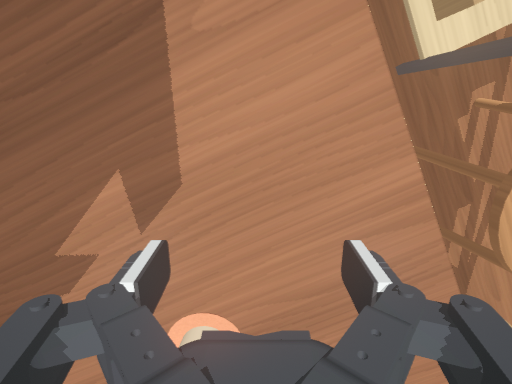

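Scene and side pictures: dock near scene pixel (row 180, col 235), tail towards the robot, spare pack to its right, dibber to its left. The wrist camera sees only the sill and a bit of the mug (bottom, col 205). First I turn the tool to the dock's yaw (about 20°).

Units first: shifts go in shares of 62.5 mm and turns go in shares of pi rad. So -0.01 m is -0.16, 0.06 rad / 3.1416 = 0.0191.

```bash
python3 -m jog '{"deltas":[[0, 0, -0.16, 0.0573], [0, 0, -0.16, 0.0573], [0, 0, -0.16, 0.0573], [0, 0, -0.16, 0.0573], [0, 0, 0, 0.0191]]}' 0.75 60
python3 - <<'E'
from h import *
s=bot.read_state();M=R.from_rotvec(s["tcp_rot"]).as_matrix();print(s["q"])
T=np.array(bot.camera_info("wrist")["extrinsics"])
print("cam in tool",np.round(M.T@(T[:3,3]-s["tool_pos"]),3),np.round(M.T@T[:3,2],3),"tooly yaw",np.degrees(np.arctan2(M[1,1],M[0,1])))
print(M.T@(np.array([.55,-.05,.2])-s["tool_pos"]))
E
```

```text
time: 2.12
tool_pos: [0.2895, 0.6106, 0.234]
tcp_rot: [-1.807, -2.57, -0.004]
wrist_force: [-0.0, 0.2, 0.1]
width: 0.748
grip_force: 0.0
[ 1.09114338e+00  2.42511544e-01  1.55454013e+00 -4.15893986e-06
  1.34222100e+00  7.46067472e-01]
cam in tool [ 0.074  0.    -0.181] [-0.29  -0.     0.957] tooly yaw 19.771369939353583
[-0.70980398  0.02158717  0.03296026]
```

Converted, -0.06 m is -0.96.

```bash
python3 -m jog '{"deltas":[[-0.96, 0, 0, 0], [-0.96, 0, 0, 0], [-0.96, 0, 0, 0], [-0.96, 0, 0, 0], [-0.96, 0, 0, 0]]}'
python3 -m jog '{"deltas":[[-0.96, 0, 0, 0], [-0.96, 0, 0, 0], [-0.96, 0, 0, 0], [-0.96, 0, 0, 0], [-0.96, 0, 0, 0]]}'
python3 -m jog '{"deltas":[[-0.96, 0.32, 0.32, 0], [-0.96, 0, 0.32, 0], [0, 0, 0, 0]]}'
cat > look.py <<'E'
from h import *
import sys,json
rec=[];s=bot.read_state();i=bot.camera_info("wrist");im=bot.read_camera("wrist")
print(s["time"],s["tool_pos"])
out={"info":{k:np.array(i[k]).tolist() for k in("intrinsics","extrinsics")}}
for t in("key_top","pack_front","ledge","pack","dock","spare_pack","dibber"):
    for d in bot.spot_point("wrist",t)[:1]:
        out[t]=np.array(d["pixel"]).tolist()
        print(t,np.round(d["pixel"],1),round(d["conf"],2),np.round(atz(ray(i,d["pixel"]),{"key_top":.034,"pack_front":.028,"ledge":.01,"pack":.01}.get(t,0)),4))
json.dump(out,open(f"{sys.argv[1]}.json","w"));cv2.imwrite(f"pics/{sys.argv[1]}.png",im[:,:,::-1])
E
python3 look.py w1
```

```text
time: 2.75
tool_pos: [0.392, 0.3261, 0.2329]
tcp_rot: [1.802, 2.572, 0.001]
wrist_force: [1.2, 0.1, 0.1]
width: 0.75
grip_force: 0.0
time: 3.38
tool_pos: [0.4943, 0.044, 0.233]
tcp_rot: [1.803, 2.572, 0.002]
wrist_force: [0.1, 0.5, 0.6]
width: 0.749
grip_force: 0.0
time: 3.75
tool_pos: [0.5506, -0.0601, 0.1917]
tcp_rot: [-1.808, -2.566, 0.004]
wrist_force: [-0.4, -0.4, 0.4]
width: 0.751
grip_force: 0.0
3.75 [ 0.55055604 -0.06014997  0.19173547]
key_top [161.  233.7] 0.76 [ 0.5245 -0.0642  0.034 ]
pack_front [160.6 278.1] 0.86 [ 0.574  -0.0472  0.028 ]
ledge [156.  304.1] 0.69 [ 0.6049 -0.0338  0.01  ]
dock [156.2 262.8] 0.63 [ 0.5574 -0.0531  0.    ]
spare_pack [ 57.8 291.7] 0.81 [0.5493 0.0672 0.    ]
dibber [246.8 273.5] 0.92 [ 0.6159 -0.1689  0.    ]
```

View pics/w1.png

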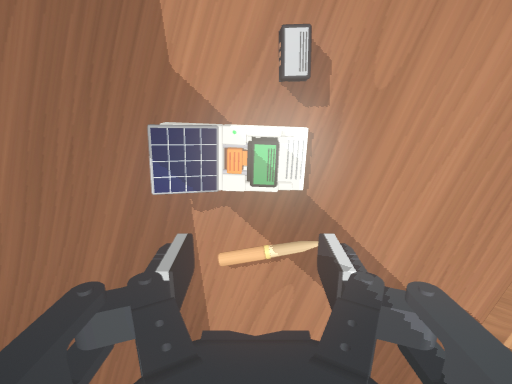

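The picture shows the key at (row 160, col 234), pack top at (162, 264), ledge edge near (160, 305); it agrees with the networks. I take a second view from another place.

Converted, 0.05 m is 0.8, -0.02 m is -0.32.

```bash
python3 -m jog '{"deltas":[[-0.32, 0.8, 0.32, 0], [-0.32, 0.8, 0.32, 0], [0, 0, 0, 0]]}'; python3 look.py w2
cat > meas.py <<'E'
from h import *
import json
a=[json.load(open(f"{n}.json")) for n in("w1","w2")]
P={}
for t in a[0]:
    if t!="info" and t in a[1]:
        P[t],r=tri([ray(x["info"],x[t]) for x in a]);print(t,np.round(P[t],4),r)
    d=None
q=[]
for x in a:
    k=atz(ray(x["info"],x["key_top"]),.034);f=atz(ray(x["info"],x["pack_front"]),.028);l=atz(ray(x["info"],x["ledge"]),.01)
    print([np.degrees(np.arctan2(*(v[1::-1]))).round(1) for v in(l-k,f-k,l-f)],np.linalg.norm((l-k)[:2]),np.linalg.norm((f-k)[:2]))
E
python3 meas.py
python3 - <<'E'
from h import *
i=bot.camera_info("wrist");
for t in("dock","pack"):
    for d in bot.regions_of("wrist",t)[:1]:
        m=d["pixels"];ys,xs=np.nonzero(m);print(t,d["conf"],d["box"],len(xs),cv2.minAreaRect(np.c_[xs,ys].astype(np.float32)))
E
```

```text
time: 4.53
tool_pos: [0.6594, -0.0589, 0.1494]
tcp_rot: [-1.798, -2.57, 0.004]
wrist_force: [-2.0, 0.3, -0.2]
width: 0.752
grip_force: 0.0
4.525 [ 0.65941613 -0.05890727  0.14942926]
key_top [133.7 127.1] 0.87 [ 0.5245 -0.0642  0.034 ]
pack_front [135.8 178.6] 0.88 [ 0.5722 -0.0497  0.028 ]
ledge [132.  216.7] 0.9 [ 0.6058 -0.0353  0.01  ]
pack [133.7 166.1] 0.84 [ 0.5551 -0.0558  0.01  ]
dock [133.8 167.9] 0.79 [ 0.5545 -0.0573  0.    ]
spare_pack [ 12.8 196.2] 0.85 [0.5497 0.0677 0.    ]
dibber [237.  188.3] 0.85 [ 0.6114 -0.1706  0.    ]
key_top [ 0.5245 -0.0642  0.0341] [0.0, 0.0]
pack_front [ 0.5733 -0.0474  0.034 ] [0.0012, 0.0012]
ledge [ 0.6055 -0.0349  0.0073] [0.0008, 0.0008]
dock [ 0.5568 -0.0533  0.0099] [0.0019, 0.0019]
spare_pack [ 0.5494  0.0677 -0.0013] [0.0003, 0.0003]
dibber [ 0.6124 -0.1621  0.0149] [0.0003, 0.0003]
[np.float64(20.7), np.float64(18.9), np.float64(23.5)] 0.08587357412681312 0.05231605488309403
[np.float64(19.6), np.float64(16.9), np.float64(23.2)] 0.08630925592709332 0.04980317166335317
dock 0.81 [13.3, 86.7, 219.8, 175.2] 13482 ((117.00001525878906, 129.49998474121094), (84.99998474121094, 205.99996948242188), 90.0)
pack 0.92 [138.0, 107.5, 183.7, 165.5] 2312 ((163.71337890625, 135.4745330810547), (57.89165496826172, 41.79478073120117), 87.95458984375)
```

View pics/w2.png

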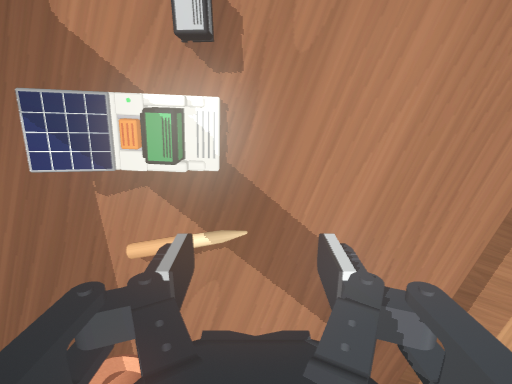

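Second view: key (134,128), pack (135,163), front edge of dock vertical at column 218; tool and dock yaw agree (20°), and heights check (key 34 mm; key–ledge 86 vs 88 mm). Dock origin is (0.5565, -0.0526). Next, over the target.

Converted, -0.0475 m is -0.76, -0.045 m is -0.72.

```bash
python3 -m jog '{"deltas":[[0.32, -0.72, 0, 0], [0.336, -0.76, 0, 0], [0, 0, 0.56, 0], [0, 0, 0.48, 0], [0, 0, 0, 0]]}' 0.75 100
cat > rel.py <<'E'
from h import *
O=np.array([.5565,-.0526,0]);th=np.radians(20);D=R.from_euler("z",th).as_matrix()
s=bot.read_state();M=R.from_rotvec(s["tcp_rot"]).as_matrix()
print("TCP in dock",np.round(D.T@(s["tool_pos"]-O),4),"yaw",np.degrees(np.arctan2(M[1,1],M[0,1])),"tilt",M[:,2],"F",D.T@s["wrist_force"],s["width"],s["time"])
E
python3 rel.py; python3 look.py w3
```

```text
time: 5.65
tool_pos: [0.5549, -0.0528, 0.0868]
tcp_rot: [-1.801, -2.569, 0.004]
wrist_force: [-0.4, 0.1, 0.2]
width: 0.748
grip_force: 0.0
TCP in dock [-0.0016  0.0003  0.0868] yaw 19.924845462169685 tilt [-5.07925979e-03  7.14031917e-04 -9.99986846e-01] F [-0.31690656  0.18860829  0.20278107] 0.747597120219015 5.65
5.65 [ 0.55490003 -0.05282288  0.08683103]
key_top [191.3 217.4] 0.6 [ 0.5248 -0.063   0.034 ]
pack_front [189.  277.5] 0.66 [ 0.5721 -0.0455  0.028 ]
ledge [187.7 312.4] 0.89 [ 0.6046 -0.0381  0.01  ]
pack [186.6 258.9] 0.79 [ 0.5584 -0.0539  0.01  ]
spare_pack [ 48.6 299.6] 0.74 [0.55   0.0671 0.    ]
```

View pics/w3.png

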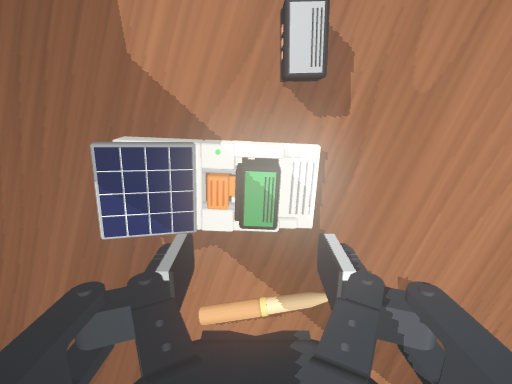

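Key (191,218), pack (193,260) and ledge edge (188,318) sit between and ahead of the fingertips (inner faces at columns 190 and 320), as computed. Nudge and go down.

Converted, 0.02 m is 0.32, 0.005 m is 0.08.

```bash
python3 -m jog '{"deltas":[[0, 0.056, 0.32, 0], [0, 0, 0.32, 0], [0, 0, 0.08, 0], [0, 0, 0, 0]]}'; python3 rel.py
python3 - <<'E'
from h import *
a=bot.read_camera("scene")[130:240,170:310];b=bot.read_camera("side")[160:270,190:330]
cv2.imwrite("pics/c.png",cv2.resize(np.hstack([a,b]),(800,314),interpolation=cv2.INTER_CUBIC)[:,:,::-1])
E
```

```text
time: 6.55
tool_pos: [0.5604, -0.0518, 0.0429]
tcp_rot: [-1.802, -2.571, 0.001]
wrist_force: [0.0, -0.3, 0.5]
width: 0.744
grip_force: 0.0
TCP in dock [ 0.0039 -0.0005  0.0429] yaw 19.940082435225204 tilt [-1.82272318e-03  2.75062874e-04 -9.99998301e-01] F [-0.10972019 -0.30840334  0.4939297 ] 0.7443780488188131 6.55
```

View pics/c.png

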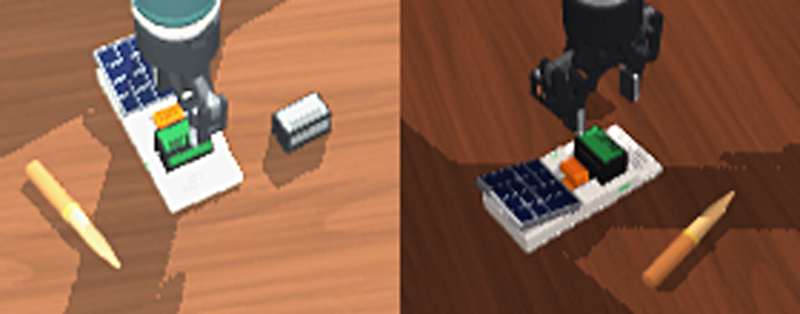

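The side crop shows the fingers beyond and above the dock (left tip at about (580,130)), not astride it as intended. I check by projecting the expected tips.

Run:
```python
from h import *
s=bot.read_state();M=R.from_rotvec(s["tcp_rot"]).as_matrix();print(s["time"],s["tool_pos"])
W=[]
for n,(r0,c0,r1,c1) in {"scene":(130,170,240,310),"side":(160,190,270,330)}.items():
    i=bot.camera_info(n);im=bot.read_camera(n)[r0:r1,c0:c1];im=cv2.resize(im,None,fx=2.857,fy=2.857,interpolation=cv2.INTER_CUBIC).copy()
    for p,col in((M@[0,-.032,0]+s["tool_pos"],(255,0,0)),(M@[0,.032,0]+s["tool_pos"],(255,0,255)),(np.array([.524,-.0645,.034]),(0,255,255)),(np.array([.6055,-.0349,.01]),(255,255,0))):
        q=(proj(i,p)-[r0,c0])*2.857;cv2.circle(im,(int(q[1]),int(q[0])),3,col,-1)
    W.append(im)
    for t in("key_top","ledge","pack_front"):
        for d in bot.spot_point(n,t)[:1]:print(n,t,d["pixel"],d["conf"],proj(i,dict(key_top=np.array([.524,-.0645,.034]),ledge=np.array([.6055,-.0349,.01]),pack_front=np.array([.5715,-.0471,.028]))[t]))
i=bot.camera_info("wrist");im=bot.read_camera("wrist")
for y in(-.032,.032):print("wrist tip",proj(i,M@[0,y,0]+s["tool_pos"]))
cv2.imwrite("pics/d.png",np.hstack(W)[:,:,::-1]);cv2.imwrite("pics/e.png",im[:,:,::-1])
```

```text
6.65 [ 0.56151624 -0.05194131  0.04427469]
scene key_top [169.6, 232.8] 0.4 [168.86206806 227.85323766]
scene ledge [193.9, 241.5] 0.68 [195.71689751 242.66293775]
scene pack_front [185.6, 236.6] 0.74 [183.02017496 236.3986873 ]
side key_top [241.8, 291.8] 0.7 [218.37568487 250.58015563]
side ledge [206.2, 272.5] 0.69 [209.96169758 272.17483691]
side pack_front [212.8, 262.6] 0.75 [211.55695477 263.42533216]
wrist tip [216.20435626 207.20953017]
wrist tip [216.29163956 304.06600069]
```

View pics/d.png

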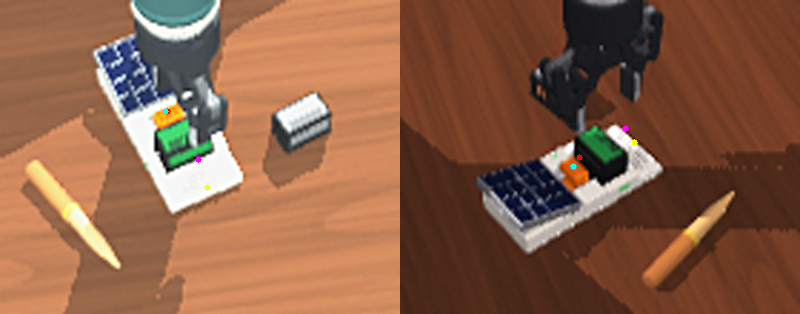

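View pics/e.png

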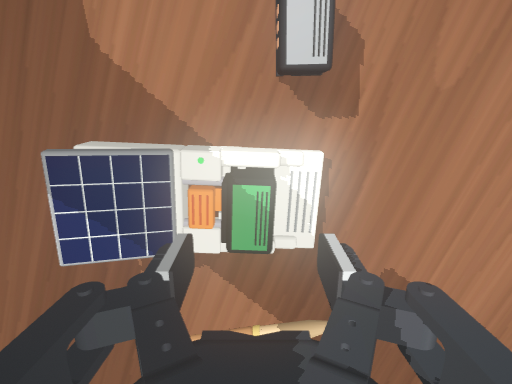

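Run:
```python
from h import *
s=bot.read_state();M=R.from_rotvec(s["tcp_rot"]).as_matrix()
w=bot.camera_info("wrist");sd=bot.camera_info("side");sc=bot.camera_info("scene")
f=w["intrinsics"];print(np.array(f)[0],np.array(sd["intrinsics"])[0])
for h in(0,.01,.02,.03):
  for y in(-.032,-.042,.032):
    p=M@[0,y,-h]+s["tool_pos"]
    print(h,y,"wrist",proj(w,p).round(0),"side crop",((proj(sd,p)-[160,190])*2.857+[0,400]).round(0),"scene crop",((proj(sc,p)-[130,170])*2.857).round(0))
# triangulate the two tips from side + wrist
for sp,wp in(((130,580),(235,190)),((97,625),(235,320))):
    r=[ray(sd,(160+sp[0]/2.857,190+(sp[1]-400)/2.857)),ray(w,wp)]
    x,e=tri(r);print(np.round(M.T@(x-s["tool_pos"]),4),x.round(4),e)
```

```text
[294.51817038   0.         255.29872602] [376.28176266   0.         258.48312061]
0 -0.032 wrist [216. 207.] side crop [157. 579.] scene crop [111. 167.]
0 -0.042 wrist [216. 192.] side crop [162. 571.] scene crop [104. 163.]
0 0.032 wrist [216. 304.] side crop [128. 625.] scene crop [159. 198.]
0.01 -0.032 wrist [222. 204.] side crop [151. 579.] scene crop [106. 167.]
0.01 -0.042 wrist [222. 188.] side crop [155. 571.] scene crop [ 99. 162.]
0.01 0.032 wrist [222. 306.] side crop [122. 625.] scene crop [154. 198.]
0.02 -0.032 wrist [229. 202.] side crop [144. 579.] scene crop [101. 167.]
0.02 -0.042 wrist [229. 185.] side crop [149. 571.] scene crop [ 93. 162.]
0.02 0.032 wrist [229. 309.] side crop [115. 625.] scene crop [149. 198.]
0.03 -0.032 wrist [236. 198.] side crop [137. 578.] scene crop [ 95. 166.]
0.03 -0.042 wrist [236. 181.] side crop [142. 571.] scene crop [ 88. 161.]
0.03 0.032 wrist [236. 312.] side crop [108. 626.] scene crop [144. 197.]
[ 0.0026 -0.032  -0.038 ] [ 0.5302 -0.0604  0.0822] [0.0034, 0.0034]
[ 0.0054  0.0347 -0.0401] [ 0.592  -0.035   0.0843] [0.0008, 0.0008]
```

Both views put the real fingertips about 38 mm behind the reported TCP at this opening (laterally right). So I go down gradually, with force and picture as the guide.

Converted, 0.006 m is 0.096, -0.003 m is -0.048.

```bash
python3 -m jog '{"deltas":[[0, -0.048, 0.096, 0], [0, 0, 0, 0]]}'; python3 rel.py; python3 -m jog '{"deltas":[[0, 0, 0.064, 0], [0, 0, 0, 0]]}'; python3 rel.py
```

```text
time: 7.35
tool_pos: [0.5571, -0.0529, 0.037]
tcp_rot: [-1.802, -2.571, 0.001]
wrist_force: [-0.0, 0.3, -0.5]
width: 0.748
grip_force: 0.0
TCP in dock [ 0.0004 -0.0005  0.037 ] yaw 19.93412618516407 tilt [-1.89069918e-03  2.17785456e-04 -9.99998189e-01] F [ 0.06400377  0.27263749 -0.50994774] 0.747508326526687 7.35
time: 7.6
tool_pos: [0.5578, -0.0529, 0.0335]
tcp_rot: [-1.803, -2.572, 0.001]
wrist_force: [-0.4, -0.7, -0.1]
width: 0.748
grip_force: 0.0
TCP in dock [ 0.0012 -0.0007  0.0335] yaw 19.938682275635824 tilt [-8.64834773e-04  1.14703437e-04 -9.99999619e-01] F [-0.61600672 -0.56169367 -0.09038879] 0.7484315971936254 7.6
```

Converted, 0.004 m is 0.064.

```bash
python3 -m jog '{"deltas":[[0, 0, 0.064, 0], [0, 0, 0, 0]]}'; python3 rel.py
python3 - <<'E'
from h import *
s=bot.read_state();M=R.from_rotvec(s["tcp_rot"]).as_matrix();sd=bot.camera_info("side")
im=bot.read_camera("side")[160:270,190:330];im=cv2.resize(im,None,fx=5,fy=5,interpolation=cv2.INTER_CUBIC)
for y in(-.032,.032):print((proj(sd,M@[0,y,0]+s["tool_pos"])-[160,190])*5)
cv2.imwrite("pics/f.png",im[:,:,::-1])
E
```

```text
time: 7.85
tool_pos: [0.5579, -0.0529, 0.0295]
tcp_rot: [-1.803, -2.572, 0.001]
wrist_force: [0.1, -0.1, -0.9]
width: 0.753
grip_force: 0.0
TCP in dock [ 0.0012 -0.0007  0.0295] yaw 19.9376393852575 tilt [-7.73964424e-04  1.08176492e-04 -9.99999695e-01] F [ 0.08028004 -0.18747934 -0.88266688] 0.7526794749495813 7.85
[294.34470515 308.62288567]
[243.33750967 389.25797518]
```

View pics/f.png

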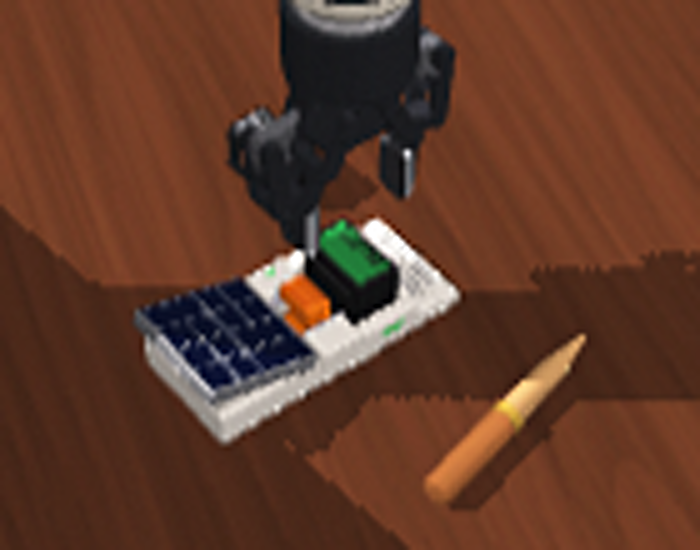

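The left tip shows at (308,255) and the right at (400,198), still well above the dock; no contact yet. I continue in small steps.

Converted, 0.002 m is 0.032, 0.001 m is 0.016.

```bash
python3 -m jog '{"deltas":[[0, 0, 0.032, 0], [0, 0, 0.032, 0], [0, 0, 0.016, 0], [0, 0, 0, 0]]}'; python3 rel.py;  python3 -m jog '{"deltas":[[0, 0, 0.032, 0], [0, 0, 0.032, 0], [0, 0, 0, 0]]}'; python3 rel.py
```

```text
time: 8.4
tool_pos: [0.5581, -0.0529, 0.0249]
tcp_rot: [-1.803, -2.572, 0.0]
wrist_force: [0.9, -0.5, 0.3]
width: 0.751
grip_force: 0.0
TCP in dock [ 0.0014 -0.0008  0.0249] yaw 19.938898280467395 tilt [-2.12417924e-04  2.22910515e-05 -9.99999977e-01] F [ 0.66656342 -0.72792328  0.30900772] 0.7507644362418013 8.4
time: 8.78
tool_pos: [0.558, -0.0529, 0.0207]
tcp_rot: [-1.803, -2.572, 0.0]
wrist_force: [0.5, 0.1, 0.3]
width: 0.753
grip_force: 0.0
TCP in dock [ 0.0013 -0.0008  0.0207] yaw 19.941759384269034 tilt [-5.48030697e-04  6.80791967e-05 -9.99999848e-01] F [ 0.47577754 -0.10627807  0.26496515] 0.7532692785444367 8.775
```

```bash
python3 -m jog '{"deltas":[[0, 0, 0.048, 0], [0, 0, 0.048, 0], [0, 0, 0.048, 0], [0, 0, 0, 0]]}'; python3 rel.py;  python3 -m jog '{"deltas":[[0, 0, 0.032, 0], [0, 0, 0.032, 0], [0, 0, 0, 0]]}'; python3 rel.py
```

```text
time: 9.28
tool_pos: [0.5578, -0.0529, 0.0115]
tcp_rot: [-1.803, -2.572, 0.001]
wrist_force: [0.4, -0.0, 0.4]
width: 0.749
grip_force: 0.0
TCP in dock [ 0.0012 -0.0007  0.0115] yaw 19.93604951303945 tilt [-8.11908072e-04  1.03481631e-04 -9.99999665e-01] F [ 0.39595002 -0.16374959  0.37906634] 0.7487681841172247 9.275
time: 9.65
tool_pos: [0.558, -0.0529, 0.0078]
tcp_rot: [-1.803, -2.572, 0.0]
wrist_force: [-0.7, 0.2, 0.5]
width: 0.749
grip_force: 0.0
TCP in dock [ 0.0013 -0.0008  0.0078] yaw 19.938799769195775 tilt [-4.20991044e-04  3.27011761e-05 -9.99999911e-01] F [-0.56924365  0.40268426  0.51157439] 0.7493411009736973 9.65
```

Run:
```python
from h import *
w=bot.read_camera("wrist")[60:360,90:400];sd=bot.read_camera("side")[175:255,215:315]
c=bot.read_camera("scene")[140:220,190:280]
k=lambda i,w,h:cv2.resize(i,(w,h),interpolation=cv2.INTER_CUBIC)
cv2.imwrite("pics/g.png",np.hstack([k(w,420,406),np.vstack([k(sd,254,203),k(c,254,203)])])[:,:,::-1])
```

```text
(no output)
```

View pics/g.png

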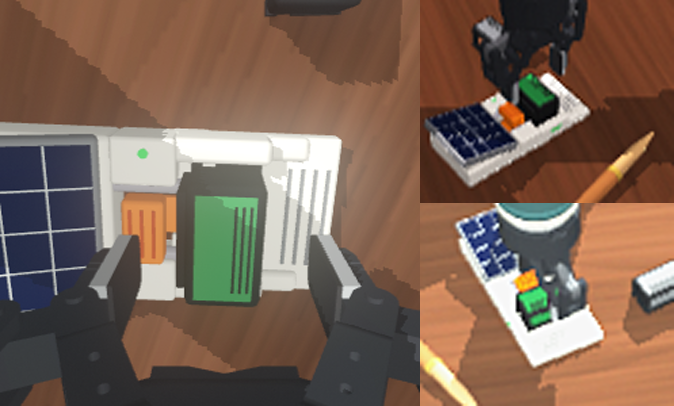

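Wrist view: key centre at crop (145,230), left tip just beside it at col 138, front tip at col 310, ahead of the pack; side and scene views show the tips still above the dock, nothing disturbed. I shift 3 mm forward, open slightly and keep lowering.

Converted, 0.003 m is 0.048, 0.002 m is 0.032.

```bash
python3 -m jog '{"deltas":[[0, 0.048, 0.032, 0], [0, 0, 0.032, 0], [0, 0, 0.032, 0], [0, 0, 0, 0]]}' 0.78 100; python3 rel.py;  python3 -m jog '{"deltas":[[0, 0, 0.032, 0], [0, 0, 0.016, 0], [0, 0, 0, 0]]}'; python3 rel.py
```

```text
time: 10.3
tool_pos: [0.5607, -0.0519, 0.0016]
tcp_rot: [-1.803, -2.572, 0.001]
wrist_force: [0.2, 0.7, -0.2]
width: 0.783
grip_force: 0.0
TCP in dock [ 0.0042 -0.0007  0.0016] yaw 19.94175006345428 tilt [-6.59233663e-04  6.33000448e-05 -9.99999781e-01] F [ 0.44379614  0.62520718 -0.23747506] 0.7827172803568809 10.3
time: 10.68
tool_pos: [0.5609, -0.0519, -0.0012]
tcp_rot: [-1.803, -2.572, 0.0]
wrist_force: [0.4, 0.0, -0.3]
width: 0.779
grip_force: 0.0
TCP in dock [ 0.0044 -0.0009 -0.0012] yaw 19.93713727714224 tilt [-2.76409952e-04  5.60040278e-06 -9.99999962e-01] F [ 0.36807807 -0.10358799 -0.27178906] 0.7792946738352244 10.675
```

Converted, 0.002 m is 0.032, 0.001 m is 0.016.

```bash
for k in 1; do python3 -m jog '{"deltas":[[0, 0, 0.032, 0], [0, 0, 0.016, 0], [0, 0, 0, 0]]}'>/dev/null; python3 rel.py; python3 -m jog '{"deltas":[[0, 0, 0.032, 0], [0, 0, 0.016, 0], [0, 0, 0, 0]]}' >/dev/null; python3 rel.py; done
```

```text
TCP in dock [ 0.0044 -0.0008 -0.0042] yaw 19.939655431623674 tilt [-2.51362753e-04  3.48816713e-05 -9.99999968e-01] F [ 0.91115832  0.47575213 -0.05190249] 0.781164850087728 11.05
TCP in dock [ 0.0044 -0.0008 -0.0072] yaw 19.94101257946093 tilt [-3.26328494e-04  4.36547686e-05 -9.99999946e-01] F [ 1.10905536  0.21449568 -0.15294797] 0.7797300952055476 11.425
```

Converted, 0.002 m is 0.032.

```bash
python3 -m jog '{"deltas":[[0, 0, 0.032, 0], [0, 0, 0, 0]]}'>/dev/null; python3 rel.py; python3 -m jog '{"deltas":[[0, 0, 0.032, 0], [0, 0, 0, 0]]}' >/dev/null; python3 rel.py; python3 look.py w4
```

```text
TCP in dock [ 0.0044 -0.0008 -0.0092] yaw 19.93983886881376 tilt [-3.26142342e-04  5.37676826e-05 -9.99999945e-01] F [-0.12908461  0.58531518  0.09375574] 0.7777434244339467 11.675
TCP in dock [ 0.0043 -0.0008 -0.0112] yaw 19.9378043735378 tilt [-4.20422098e-04  4.18245341e-05 -9.99999911e-01] F [ 0.34535532 -0.54752926  0.99483317] 0.7791321500388841 11.925
11.925 [ 0.56084096 -0.0518909  -0.01124667]
key_top [250.9 183.4] 0.58 [ 0.5264 -0.0652  0.034 ]
pack_front [246.4 278.9] 0.9 [ 0.5732 -0.0488  0.028 ]
ledge [236.4 336.1] 0.97 [ 0.6076 -0.0394  0.01  ]
pack [231.4 249.3] 0.81 [ 0.5579 -0.0541  0.01  ]
spare_pack [ 13.8 312.4] 0.89 [0.5487 0.0667 0.    ]
```

Converted, 0.001 m is 0.016.

```bash
python3 -m jog '{"deltas":[[0, 0, 0.016, 0], [0, 0, 0, 0]]}'>/dev/null; python3 rel.py; python3 -m jog '{"deltas":[[0, 0, 0.016, 0], [0, 0, 0, 0]]}' >/dev/null; python3 rel.py; python3 -m jog '{"deltas":[[0, 0, 0.016, 0], [0, 0, 0, 0]]}' >/dev/null; python3 rel.py
```

```text
TCP in dock [ 0.0046 -0.001  -0.0117] yaw 19.939606172426235 tilt [ 2.30193229e-04 -7.27580920e-05 -9.99999971e-01] F [-0.29998825 -0.14980325  2.70248737] 0.7800206154590112 12.575
TCP in dock [ 0.0046 -0.001  -0.0128] yaw 19.944103933384618 tilt [ 1.92275207e-04 -1.01073376e-04 -9.99999976e-01] F [-2.45338356  0.10870171  3.50942148] 0.7805463971972417 12.825
TCP in dock [ 0.0046 -0.001  -0.014 ] yaw 19.939914992905102 tilt [ 2.80738474e-04 -4.92868810e-05 -9.99999959e-01] F [0.827847   0.34333246 4.74569806] 0.7792665398273267 13.075
```

Contact with the key at TCP z ≈ -0.011; the force behaves like the key spring. Press on.

Converted, 0.001 m is 0.016.

```bash
python3 -m jog '{"deltas":[[0, 0, 0.016, 0], [0, 0, 0.016, 0], [0, 0, 0, 0]]}'>/dev/null; python3 rel.py; python3 -m jog '{"deltas":[[0, 0, 0.016, 0], [0, 0, 0.016, 0], [0, 0, 0, 0]]}' >/dev/null; python3 rel.py; python3 look.py w5
```

```text
TCP in dock [ 0.0055 -0.001  -0.0159] yaw 19.924167286146016 tilt [ 1.79241993e-03  3.10442585e-04 -9.99998345e-01] F [3.42807237 1.14422849 1.78441674] 0.7822861120028146 13.45
TCP in dock [ 0.0056 -0.0011 -0.0174] yaw 19.918824387184575 tilt [ 2.03918572e-03  2.30036681e-04 -9.99997894e-01] F [3.02798597 1.3261892  4.87876211] 0.7838472773898351 13.825
13.825 [ 0.5621729  -0.05172864 -0.01741324]
key_top [250.3 179.9] 0.68 [ 0.5263 -0.0615  0.034 ]
pack_front [251.1 319. ] 0.56 [ 0.5932 -0.0413  0.028 ]
ledge [237.7 336.7] 0.73 [ 0.6068 -0.0378  0.01  ]
pack [240.6 283.7] 0.66 [ 0.5789 -0.0499  0.01  ]
dock [226.7 243.4] 0.56 [ 0.5553 -0.0539  0.    ]
spare_pack [ 10.3 313.6] 0.66 [0.5496 0.0667 0.    ]
```

Converted, 0.001 m is 0.016.

```bash
python3 -m jog '{"deltas":[[0, 0, 0.016, 0], [0, 0, 0, 0], [0, 0, 0, 0]]}'>/dev/null; python3 rel.py; python3 look.py w6
```

```text
TCP in dock [ 0.0056 -0.0012 -0.0184] yaw 19.92308062003302 tilt [ 2.11923645e-03  1.59560689e-04 -9.99997742e-01] F [3.94771696 1.43618695 5.24682121] 0.7786705074256093 14.6
14.6 [ 0.56219545 -0.05176823 -0.0183787 ]
key_top [247.4 179.9] 0.74 [ 0.526  -0.0594  0.034 ]
pack_front [253.5 319.8] 0.97 [ 0.5937 -0.042   0.028 ]
ledge [239.9 335.4] 0.92 [ 0.6062 -0.039   0.01  ]
pack [238.9 280.8] 0.61 [ 0.5766 -0.049   0.01  ]
dock [227.9 244.3] 0.68 [ 0.556  -0.0541  0.    ]
spare_pack [253.2 316.4] 0.5 [ 0.6035 -0.055   0.    ]
```

```bash
python3 -c "
from workcell import bot
print(bot.finish_job())"
```

```text
the job is handed in; nothing more can be done
None
```

I handed the job in with the pack about 22 mm out, pressing on the waiting finger with roughly 3–4 N. The key is about 7 mm down by my estimate, I saw no sign of the bystanders being touched, and the hand-in gave no verdict.

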